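# Load the card printer with reader cards

### The job

Take the white block of blank reader cards out of the stationery stand, lay it flat on the desk and let go, so that you can take it again by its long edges. Then load it into the card printer's hopper: slanted, its leading end low and under the holding-down lip at the print unit, then down until it lies flat on the hopper floor. Leave the yellow notes in the stand and the other things on the desk where they are.

Things in the scene. Friction and masses are not known exactly. Their poses are not given: they have to be found in the camera images.
- cards: White block of blank reader cards, one rigid piece, 54 x 86 x 18 mm (x, y, z), about 75 g; either face may end up, either end lead. Origin: centre of one big face; z runs through the thickness, y along the length. At the start it stands on a long edge in a slot of the stand, 54 mm tall, its z level along the stand's x; the upper 35 mm stand free above the slot walls.
- cards_center (a point): Centre of the block of cards (9 mm along its z from the origin); same axes.
- stand: Dark steel stationery stand, fixed, 85 x 104 x 24 mm (x, y, z), origin under its middle, z up. Three slots run along its y, side by side along x (centres at x = -27, 0, +27 mm), open at the top and both ends, floor 5 mm above the desk, 24 mm wide between 3 mm walls 24 mm high. Cards at x = -27, yellow notes at x = +27, middle empty.
- printer: Low card printer, fixed, its open hopper in front of a grey and white print unit (x = +46 to +190 mm, 124 mm wide, 66 mm high). Origin: on the desk below the middle of the hopper; z up, x from the hopper to the print unit (feed direction), y across. Hopper inside: x -46 to +46 mm, y -29.7 to +29.7 mm, floor 22 mm above the desk.
- hopper (a point): Where the block's centre lies when loaded: middle of the hopper, 9 mm above its floor, 31 mm above the desk; axes as the printer's. Front wall (x -52 to -46) and front corners (x to -36) rise 14 mm above the floor, side walls at x +8 to +52 rise to the lip. At x -36 to +8 both sides are open finger scoops: no wall, and beyond y = +-22 mm it is only 9 mm above the desk.
- lip (a point): Middle of the lower free edge of the white holding-down lip, which bridges the hopper's whole width at its +x end: from the end wall at printer x = +46 back to x = +35.5 mm; underside 24.5 mm, top 30.5 mm above the hopper floor. The opening on top is so only 81.5 mm long: the 86 mm block enters only tilted, leading end low and under the lip. Axes as the printer's.
- sticky_pad: Yellow pad of sticky notes, 51 x 77 x 12 mm, loose, standing on its long edge in the stand's slot at x = +27 mm, 50 mm tall. Stays there.
- stapler: Dark desk stapler, 37 x 150 x 52 mm, loose bystander on the desk; origin under its middle.
- calculator: Pocket calculator, 112 x 68 x 13 mm, loose bystander; origin under its middle.
- pen_pot: Light grey pot with pens, 83 x 85 x 146 mm, loose bystander; origin under it.
- bookmarks: Teal stack of bookmarks, 50 x 166 x 16 mm, loose bystander; origin under its middle.
- tape: Roll of brown tape, 96 x 95 x 48 mm, lying flat, loose bystander; origin under its middle.
Things that resemble listed ones, but are neither listed nor needed, are in the scene too. What is shaped like the cards but pink or red is not meant.

How it is judged:
On the way:
1. the block of cards lies flat on the desk, let go (height (world z) of cards_center below 0.013 m and angle between the z axis of cards and the z axis of printer, either way round below 0.1 rad and contact force between the fingers and cards below 0.2 N), for 0.1 s.
At the end, for the whole second after the job is handed in: The block of cards lies flat on the hopper floor with its end under the lip: its centre within 6 mm along, 5 mm across and 3 mm in height of the hopper's middle point, lying flat within 0.06 rad and along the hopper within 0.12 rad, at rest and released (x of cards_center in the frame of hopper between -0.006 and 0.006 m and y of cards_center in the frame of hopper between -0.005 and 0.005 m and z of cards_center in the frame of hopper between -0.003 and 0.003 m and angle between the z axis of cards and the z axis of printer, either way round below 0.06 rad and angle between the y axis of cards and the x axis of printer, either way round below 0.12 rad and linear speed of cards below 0.02 m/s); the robot touches nothing.
It fails at once if the yellow notes are shifted more than 20 mm in or out of the stand (distance of sticky_pad from where it was at the start of the episode above 0.02 m).
It fails at once if another loose thing on the desk (stapler, calculator, pen pot, bookmarks, tape) is shifted by more than 30 mm (distance of any of stapler, calculator, pen_pot, bookmarks, tape from where it was at the start of the episode above 0.03 m).
It also fails if it takes over 54 s, if anything falls off the work surface, if the arm or the gripper's body presses on something with over 40 N, if the wrist force passes 120 N, or if a joint passes its speed limit or range.

### The arm

A 6-joint arm with a two-finger parallel gripper is mounted at the origin on a cart in front of the work surface, level with it; the furniture and walls round the work are solid. World frame = base frame: x ahead of the robot, y to its left, z up, the work surface at z = 0. Lengths are in m, angles in rad, forces in N, time in s.
With the tool pointing down it reaches from about 0.35 to 0.975 m from the base axis. Payload 4.9 kg.
Tool frame: the origin (TCP) lies midway between the tips of the shut fingers; the grasp point (between the pads) lies 19 mm behind it; z points along the fingers, y is the line along which they close (so a half turn about z gives the same grasp; the last joint's range is limited). The gripper opens to 85 mm and grips with 20 to 120 N. Pads are 22 mm wide; open, the fingers measure 114 mm over their backs; the gripper's body (76 mm by 85 mm) begins 54 mm behind the grasp point. The pads swing forward as they close: fully open they stand 13 mm farther back than shut.
Start: joints at [1.208, 0.053, 1.613, -0, 1.476, -0.119], TCP at [0.151, 0.607, 0.207] pointing down, gripper open.
Joint ranges: [-3.01, 3.01], [-1.01, 2.22], [0.06, 2.58], [-1.02, 4.17], [0.09, 2.62], [-3.14, 3.14]. Speed limits (rad/s): [2.57, 2.57, 3.14, 3.14, 3.14, 3.14].

### API

Orientations are given as a unit quaternion [w, x, y, z].
In Python, from plant import * gives the robot as it stands.
- The arm moves only by the tool jog_arm, never from a script. Its argument "targets" is a list of rows, each a list of 3 entries, a list of its own where there are three numbers: the shift along the tool's x, y, z in units of 25 mm (1.0 is 25 mm), then the turn, a rotation vector about the tool's x, y, z in units of 8 degrees (1.0 is 8 degrees), then the opening in per cent of the stroke, from 0 (shut) to 100 (fully open). A call has 1 to 8 rows; each row is the pose to reach, as a shift and turn from the pose commanded when the call began, along the tool's axes at that moment; what a row does not reach only later rows make up. A row lasts 1/8 s, in which the tool goes at most 62.5 mm and 10.7 degrees, less where a joint would pass 70% of its speed; a pose out of reach is approached as far as the arm can. A call with a gripper value outside its range is refused whole. The fingers move at their own pace and stop on an object; the grip force is fixed at half the most. Time passes only in rows, so rows that repeat a pose let the fingers close. It gives the time, the measured TCP pose, the force, the opening and the grip force at its end, in the units of the state.
- state(): the state, without advancing time (a new reading comes with each control period).
- grab_frame(name): name is "scene" or "top"; returns (picture, depth): 384x512x3 uint8, red, green, blue; 384x512 float32, m along the optical axis (not along the pixel's ray), 0 where there is no reading.
- camera_params(name): a dict with "fovy" (degrees; the focal length in pixels is half the picture's height over the tangent of half this angle, whatever the lens; pixels are square), "cx", "cy" (the principal point, pixels), "dist" ([k1, k2, p1, p2, k3] as OpenCV has them; the pictures are not rectified), "rvec" (rotation vector, rad) and "tvec" (3), from world to camera coordinates, as OpenCV has them. Camera axes: x right, y down, z forward; pixel columns grow to the right and rows downward; lengths in m; the calibration is good to about 2 mm. A picture is of the moment at which its call begins. camera_params takes no time and is no camera call.
- job_done(): hands the job in; it is judged then, once.
The state is a dict: "time": time; "joint_pos": joint angles; "joint_vel": joint speeds; "joint_efforts": joint torques, N m; "tool_pos": TCP position; "tool_rot": TCP orientation; "contact_force": force on the tool from outside, world axes, zero at the start; "ft_torque": the same for the moment, N m; "gripper_width": opening from 0.0 (shut) to 1.0 (fully open); "grasp_force": force on a finger pad.
Only numpy, scipy, OpenCV 4.12 (cv2) and the standard library are available. Lean on these libraries where they do the work, as an engineer would, in place of code of your own. Each camera call takes 0.05 s, during which the arm holds its last target. There are 200 camera calls.

## Working session

There is one attempt and no reset: what is moved stays moved. The work goes in short steps, Python scripts to look and compute and a tool call to move; the robot and the scene stay as the last step left them, time stands still between calls to the robot, and variables do not carry over. Pictures are saved under pics/ and viewed, at most 10 in all, crops included, and the job is handed in when it is done.

Besides the shell and the picture viewer there is one more tool, called as a command line: name --argument value ..., lists and objects as JSON in quotes. jog_arm: Moves the arm, as the interface text tells. Its arguments: {"type":"object","properties":{"targets":{"type":"array"}},"required":["targets"]}

```bash
mkdir -p pics; ls
cat > h.py <<'E'
from plant import *
import numpy as np, cv2
def cam(n):
    p=camera_params(n); f=192/np.tan(np.radians(p["fovy"])/2)
    K=np.array([[f,0,p["cx"]],[0,f,p["cy"]],[0,0,1.]]); R=cv2.Rodrigues(np.array(p["rvec"],float))[0]
    return K,np.array(p["dist"],float),R,np.array(p["tvec"],float)
def ray(n,uv):
    K,d,R,t=cam(n); q=cv2.undistortPoints(np.array(uv,float).reshape(-1,1,2),K,d).reshape(-1,2)
    return -R.T@t,np.c_[q,np.ones(len(q))]@R
def onz(n,uv,z):
    c,v=ray(n,uv); return c+v*((z-c[2])/v[:,2])[:,None]
def cloud(n,dep):
    h,w=dep.shape; u,v=np.meshgrid(np.arange(w),np.arange(h)); c,r=ray(n,np.c_[u.ravel(),v.ravel()])
    return (c+r*dep.reshape(-1,1)).reshape(h,w,3)
def save(f,rgb): cv2.imwrite(f,rgb[...,::-1])
E
python3 - <<'E'
from h import *
for n in("scene","top"):
    a,d=grab_frame(n); save(f"pics/{n}0.png",a); np.savez(f"{n}0.npz",a=a,d=d); print(n,ray(n,[[256,192]]))
print(state())
E
```

```text
pics
scene (array([-0.25624046, -0.51720584,  0.8367252 ]), array([[ 0.6195367 ,  0.42725581, -0.65856798]]))
top (array([ 2.51553688e-01, -1.29171001e-03,  1.66266910e+00]), array([[ 0.14801988,  0.0106081 , -0.98893563]]))
{'time': 0.1, 'joint_pos': array([ 1.20797866e+00,  5.33163164e-02,  1.61416964e+00,  5.26706364e-06,
        1.47600219e+00, -1.18982577e-01]), 'joint_vel': array([ 0.00116696, -0.00284435, -0.00351363, -0.0012533 , -0.00173889,
        0.00026041]), 'joint_efforts': array([ 6.02839846e-04, -3.94902062e+01, -3.71362281e+01, -1.12202838e-04,
        3.89685243e-03, -1.32000565e-05]), 'tool_pos': array([0.15065887, 0.60593593, 0.20596247]), 'tool_rot': array([-2.28655796e-04,  1.21615937e-01,  9.92576781e-01, -9.19752148e-04]), 'contact_force': array([-0.20483301,  0.80255841, -0.43866361]), 'ft_torque': array([0.00212616, 0.01224532, 0.02446913]), 'grasp_force': 0.0, 'gripper_width': 1.0011005304212475}
```

View pics/scene0.png

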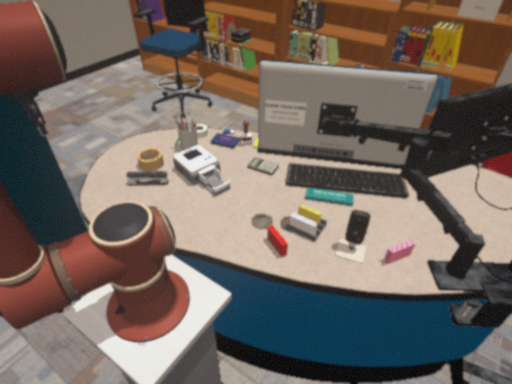

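View pics/top0.png

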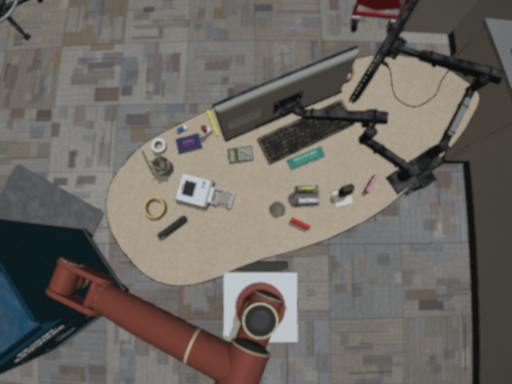

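Candidates for the cards: white piece in the stand at scene (300,224) / top (305,200); red block at scene (277,240); pink block at (400,251); white sheet at (350,250); yellow notes at (310,213). By the description it is the white piece in the stand. Next I check it in a close crop.

Run:
```python
from h import *
S=np.load("scene0.npz");T=np.load("top0.npz")
def crop(a,x,y,w,h): return cv2.resize(a[y:y+h,x:x+w],(400,300),interpolation=cv2.INTER_CUBIC)
m=np.vstack([np.hstack([crop(S["a"],260,195,80,60),crop(S["a"],170,140,80,60)]),np.hstack([crop(T["a"],270,165,80,60),crop(T["a"],170,165,80,60)])])
save("pics/crops.png",m)
X=cloud("top",T["d"])
np.set_printoptions(precision=3,suppress=True,linewidth=200)
print("top stand z mm");print((X[180:212:1,286:324:2,2]*1000).astype(int))
print("printer");print((X[174:216:2,174:240:3,2]*1000).astype(int))
```

```text
top stand z mm
[[   0    2   -6    1    4   -7    0    8    3    0   -1   -1    0    6   -1   -5    1   -2   -5]
 [   0   -1   -1    0   -1    4    4   -2   -1    3 1662    0    8   -6    0    5   -3   -1    1]
 [   3    6   -2   -2   -1    0    1    0    1    4   -2   -1    1    1   -2   -7    5    5    3]
 [   2    3   -3   -1    5    5   -4   -7    0    1   -1    1    1   -8    1   -2    3    1    3]
 [   0    0    4    4    1   -2    2    9   -5   -7   -4   -4   -3    6    0   -5   -3    0   -2]
 [   9   -3    4    0    0    6    4   -1    0    1   28   24   24   22   18   21   23   -3    1]
 [  -3    5   -2    0    0   23   21   52   56   53   60   55   52   56   57   13   -4   -5   -2]
 [  -2   -5   -7    0    7    1   51   63   53   59   53   57   59   55   52    2    4   -1    4]
 [  -1    2   -1    0    7    8   57   51   56   53   50   62   54   55   52   10    1    7    4]
 [   1    3   -1    0    0    5   45   51   43   47   42   40   41   43   37    9    0    7    0]
 [   8    2   -1   -1    0    3   24   15   11   19    8    9   13    0    1    8   -3    8    0]
 [  -1 
[... 3271 characters left out ...]
3  66  66  68  61  53  55  21  17  18  24  27  23  40  -3   3]
 [ -1  -9   1  20  44  61  63  61  71  64  66  49  41  50  22  23  22  19  16  39  -1   0]
 [  0  -2   2   6   5  -4  37  61  53  57  61  42  -5  -8  31   8   5  19  18  13   2  -4]
 [  2   0  -3   1   0   3  -2   0  13  47  55  45   0   3   7  -3  11  12  19   0   4   2]
 [  6   0  -8  -2   0   0   1  -4  -5  -9  -1  19  -2  -1   2   0   3  -5  -1   1   0   0]
 [ -8  -2   4  -3  -5   3   1  -2  -1  -1  -3   7  -4   0   0  -6  -2  -4   5   6   4   1]
 [  0   0   4   2  -2 -11   1   6  -1  -4   3  -2  -8  -1  -2   0  -4  -2  -6  -1   3   2]
 [  1   0  -2   3   0   5   5   0  -2  -2  -3   1   3  -6   1   5   8   0  -4   1   0   0]]
```

View pics/crops.png

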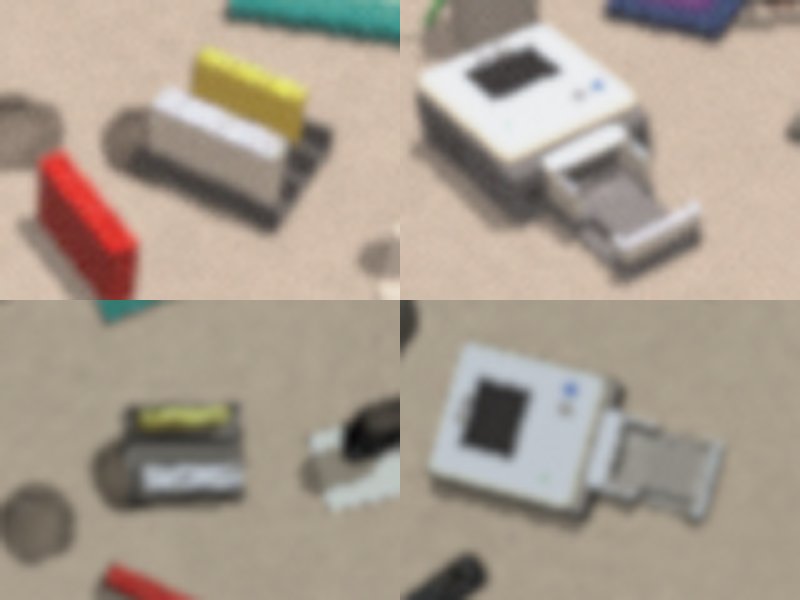

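The crop confirms it: white block standing in the stand's near slot (top about (305,200)), yellow notes in the far slot (305,188), red block at scene (277,240) set apart. The printer's hopper is at top (222,198), with its unit to the left.

Run:
```python
from h import *
np.set_printoptions(precision=4,suppress=True,linewidth=160)
def rect(n,m,z):
    m=cv2.resize(m.astype(np.uint8),None,fx=1,fy=1); cs=max(cv2.findContours(m,0,cv2.CHAIN_APPROX_NONE)[0],key=cv2.contourArea)
    mm=np.zeros_like(m);cv2.drawContours(mm,[cs],-1,1,-1); v,u=np.nonzero(mm&m)
    P=onz(n,np.c_[u,v],z)[:,:2]; c=P.mean(0); r=cv2.minAreaRect((P*1000).astype(np.float32))
    w,V=np.linalg.eigh(np.cov((P-c).T)); print(n,len(u),"mean",c,"pca deg",np.degrees(np.arctan2(V[1,1],V[0,1]))%180,"size",np.sqrt(12*w)*1000,"rect",np.round(r[0],1),np.round(r[1],1),round(r[2],1))
for n in("scene","top"):
    D=np.load(n+"0.npz");a=D["a"].astype(int);X=cloud(n,D["d"])
    Z=X[...,2];R,G,B=a[...,0],a[...,1],a[...,2]; ok=D["d"]>0
    box=lambda x0,x1,y0,y1:ok&(X[...,0]>x0)&(X[...,0]<x1)&(X[...,1]>y0)&(X[...,1]<y1)
    # centre region from rough rays
    s=onz("top",[[305,195]],.03)[0]; p=onz("top",[[198,191]],.066)[0]
    if n=="top": print("stand",s,"unit",p)
    b=box(s[0]-.09,s[0]+.09,s[1]-.09,s[1]+.09)
    print("notes");rect(n,b&(Z>.045)&(R>B+45),.055)
    print("cards");rect(n,b&(Z>.048 if n=="top" else Z>.054)&(abs(R-B)<45),.059)
    print("stand");rect(n,b&(Z>-.01)&((R+G+B<270)|(Z>.03)),.02)
    print("unit");rect(n,box(p[0]-.12,p[0]+.12,p[1]-.12,p[1]+.12)&(Z>.057),.066)
```

```text
notes
scene 120 mean [ 0.5076 -0.2014] pca deg 89.57982130267524 size [23.2167 76.5641] rect [ 507.3 -200.9] [23.9 78.4] 1.8
cards
scene 150 mean [ 0.4549 -0.2068] pca deg 91.5766744608992 size [23.3119 88.706 ] rect [ 454.3 -206.1] [23.9 87.1] 1.8
stand
scene 293 mean [ 0.4798 -0.1956] pca deg 87.51322457657486 size [45.1053 94.7654] rect [ 478.5 -194.9] [48.1 99.5] 1.8
unit
scene 686 mean [0.4945 0.2825] pca deg 71.15578057681331 size [120.4431 137.8129] rect [496. 284.] [139.4 122. ] 75.3
stand [ 0.4826 -0.1977  0.03  ] unit [0.4949 0.2647 0.066 ]
notes
top 41 mean [ 0.5108 -0.1996] pca deg 94.42115550183843 size [10.8844 75.3897] rect [ 510.4 -199.8] [11.  70.3] 4.4
cards
top 91 mean [ 0.4577 -0.2037] pca deg 92.21329707749427 size [19.5058 87.4453] rect [ 456.9 -206.8] [86.1 17.3] 90.0
stand
top 394 mean [ 0.4789 -0.1932] pca deg 106.00590295777035 size [ 89.7272 114.6626] rect [ 481.4 -191.1] [ 87.9 126.8] 4.3
unit
top 830 mean [0.5025 0.2854] pca deg 78.58238187887478 size [118.7229 132.8153] rect [500.8 281.2] [142.1 121.6] 75.1
```

```bash
cat >> h.py <<'E'
from scipy.spatial.transform import Rotation as Rn
def tool():
    s=state(); q=s["tool_rot"]; return np.array(s["tool_pos"]),Rn.from_quat([q[1],q[2],q[3],q[0]]),s
def Rt(yaw,lean=0):
    """closing axis (tool y) at world yaw deg, tool z down, then leaned by `lean` deg about tool y"""
    a=np.radians(yaw); y=np.array([np.cos(a),np.sin(a),0]); z=np.array([0,0,-1.]); x=np.cross(y,z)
    return Rn.from_matrix(np.c_[x,y,z])*Rn.from_euler("y",lean,degrees=True)
def go(pos,R1,R0=None,p0=None):
    p,R,_=tool(); R=R0 or R; p=p if p0 is None else p0
    print("shift",np.round(R.inv().apply(np.array(pos)-p)/.025,2),"turn",np.round(np.degrees((R.inv()*R1).as_rotvec())/8,2))
E
python3 - <<'E'
from h import *
go([.46,.1,.2],Rt(40)); go([.456,-.206,.13],Rt(2))
E
```

```text
shift [-16.89 -16.65   0.27] turn [-0.01  0.    4.5 ]
shift [-19.69 -28.56   3.09] turn [-0.01  0.01  9.25]
```

jog_arm --targets '[[[-16.9, -16.6, 0.3], [0, 0, 4.5], 40], [[-16.9, -16.6, 0.3], [0, 0, 4.5], 40], [[-16.9, -16.6, 0.3], [0, 0, 4.5], 40], [[-16.9, -16.6, 0.3], [0, 0, 4.5], 40], [[-16.9, -16.6, 0.3], [0, 0, 4.5], 40], [[-16.9, -16.6, 0.3], [0, 0, 4.5], 40], [[-16.9, -16.6, 0.3], [0, 0, 4.5], 40], [[-16.9, -16.6, 0.3], [0, 0, 4.5], 40]]'

```text
time: 1.1
tool_pos: [0.4129, 0.1785, 0.2005]
tool_rot: [0.0, 0.422, 0.906, 0.0]
contact_force: [1.5, -0.5, -0.8]
gripper_width: 0.398
grasp_force: 0.0
```

Run:
```python
from h import *
go([.456,-.206,.13],Rt(2)); print(tool()[0],state()["time"])
```

```text
shift [-12.89  -8.57   2.82] turn [ 0.   -0.    4.75]
[0.41288646 0.17853046 0.20050106] 1.1
```

jog_arm --targets '[[[-12.9, -8.6, 0], [0, 0, 4.75], 40], [[-12.9, -8.6, 0], [0, 0, 4.75], 40], [[-12.9, -8.6, 0], [0, 0, 4.75], 40], [[-12.9, -8.6, 2.8], [0, 0, 4.75], 40], [[-12.9, -8.6, 2.8], [0, 0, 4.75], 40], [[-12.9, -8.6, 2.8], [0, 0, 4.75], 40], [[-12.9, -8.6, 2.8], [0, 0, 4.75], 40], [[-12.9, -8.6, 2.8], [0, 0, 4.75], 40]]'

```text
time: 2.1
tool_pos: [0.4542, -0.2057, 0.1293]
tool_rot: [-0.002, 0.696, 0.719, -0.0]
contact_force: [0.1, 0.5, 1.0]
gripper_width: 0.4
grasp_force: 0.0
```

Run:
```python
from h import *
print(tool()[0],state()["time"])
a,d=grab_frame("scene"); save("pics/c1.png",cv2.resize(a[165:265,240:373],(798,600),interpolation=cv2.INTER_CUBIC))
X=cloud("scene",d)
m=(abs(X[...,0]-.456)<.12)&(abs(X[...,1]+.206)<.06)&(X[...,2]>.1)&(X[...,2]<.17)&(d>0); print(m.sum(),X[m].min(0),X[m].max(0))
go([.456,-.206,.033],Rt(2))
```

```text
[ 0.45422241 -0.20568363  0.12929088] 2.1
38 [ 0.4241374  -0.21720073  0.15552724] [ 0.47705291 -0.19579237  0.1698762 ]
shift [-0.06  0.06  3.88] turn [-0.01 -0.01 -0.01]
```

View pics/c1.png

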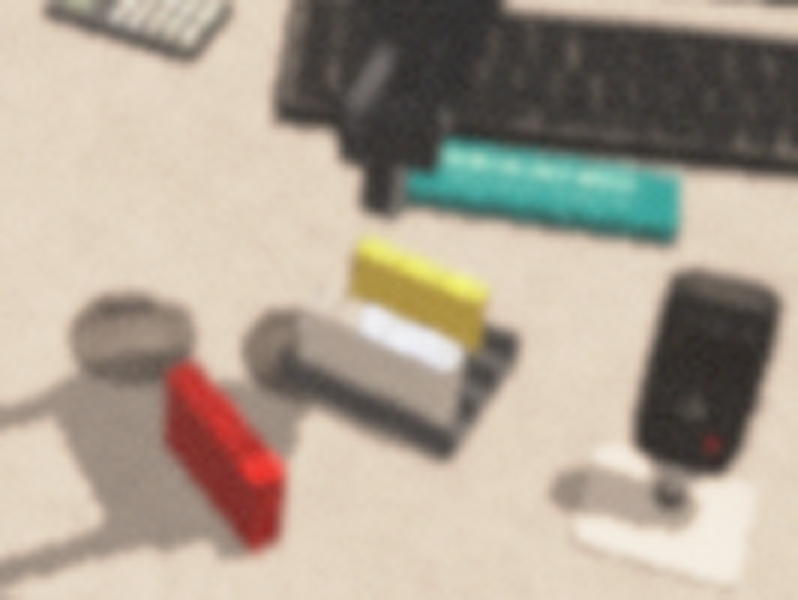

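The gripper tips (crop about (385,190)) hang above the white block (top edge from (300,310) to (465,360)), and the notes behind it are clear. Now descend, close and lift.

jog_arm --targets '[[[-0.05, 0.05, 1.5], [0, 0, 0], 40], [[-0.05, 0.05, 2.8], [0, 0, 0], 40], [[-0.05, 0.05, 3.8], [0, 0, 0], 40], [[-0.05, 0.05, 3.8], [0, 0, 0], 40], [[-0.05, 0.05, 3.8], [0, 0, 0], 0], [[-0.05, 0.05, 3.8], [0, 0, 0], 0], [[-0.05, 0.05, 3.8], [0, 0, 0], 0], [[-0.05, 0.05, 3.8], [0, 0, 0], 0]]'

```text
time: 3.15
tool_pos: [0.4568, -0.2062, 0.0363]
tool_rot: [0.0, 0.694, 0.72, 0.0]
contact_force: [0.8, -0.3, 0.2]
gripper_width: 0.002
grasp_force: 0.0
```

Run:
```python
from h import *
np.set_printoptions(precision=4,suppress=True)
print(tool()[0])
a,d=grab_frame("scene"); t,dt=grab_frame("top"); save("pics/c2.png",np.hstack([cv2.resize(a[195:255,260:340],(400,300),interpolation=2),cv2.resize(t[165:225,270:350],(400,300),interpolation=2)]))
for n,q in(("scene",d),("top",dt)):
    X=cloud(n,q); m=(abs(X[...,0]-.456)<.03)&(abs(X[...,1]+.206)<.07)&(X[...,2]>.03)&(q>0)&(X[...,2]<.14); print(n,np.histogram(X[m][:,2],10))
```

```text
[ 0.4568 -0.2062  0.0363]
scene (array([ 69,  64, 136,  18,  19,  17,   8,  22,  13,  23]), array([0.0301, 0.0411, 0.0521, 0.063 , 0.074 , 0.085 , 0.096 , 0.1069,
       0.1179, 0.1289, 0.1398]))
top (array([17, 11,  0,  0,  0,  0,  0,  0,  3,  1]), array([0.0517, 0.0601, 0.0684, 0.0768, 0.0852, 0.0936, 0.102 , 0.1104,
       0.1188, 0.1272, 0.1356]))
```

View pics/c2.png

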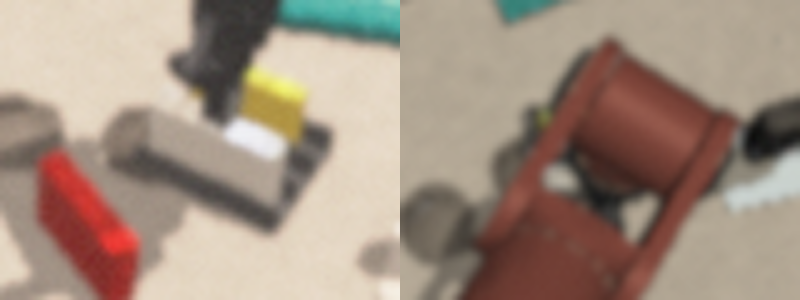

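Run:
```python
from h import *
a,d=grab_frame("scene"); X=cloud("scene",d)*1000; 
for r in range(214,236,2):
    print(r,[(c,*[int(v) for v in X[r,c]],int(a[r,c].sum()/3)) for c in range(286,322,4)])
```

```text
214 [(286, 494, -123, 2, 210), (290, 505, -133, 0, 208), (294, 456, -171, 61, 216), (298, 503, -163, 18, 169), (302, 445, -204, 89, 57), (306, 450, -214, 90, 102), (310, 504, -205, 42, 130), (314, 505, -218, 49, 140), (318, 505, -231, 57, 176)]
216 [(286, 486, -128, 3, 171), (290, 446, -163, 55, 179), (294, 450, -175, 59, 205), (298, 458, -185, 59, 208), (302, 444, -205, 81, 61), (306, 450, -215, 83, 110), (310, 505, -206, 32, 130), (314, 504, -220, 41, 132), (318, 507, -232, 46, 138)]
218 [(286, 475, -134, 5, 116), (290, 447, -163, 46, 158), (294, 448, -177, 53, 177), (298, 450, -190, 59, 206), (302, 444, -206, 74, 87), (306, 451, -216, 73, 135), (310, 506, -206, 23, 144), (314, 506, -220, 31, 132), (318, 510, -232, 34, 132)]
220 [(286, 468, -139, 5, 127), (290, 444, -166, 41, 149), (294, 445, -179, 48, 160), (298, 444, -193, 57, 171), (302, 450, -204, 59, 163), (306, 459, -213, 57, 216), (310, 461, -225, 62, 229), (314, 508, -220, 20, 154), (318, 507, -234, 29, 131)]
222 [(286, 462, -143, 3, 128), (290, 445, -166, 31, 147), (294, 444, -180, 41, 158), (298, 447, -192, 45, 162), (302
[... 893 characters left out ...]
102), (290, 439, -172, 3, 88), (294, 444, -184, 6, 78), (298, 440, -199, 19, 83), (302, 445, -211, 22, 123), (306, 447, -223, 28, 155), (310, 448, -236, 35, 160), (314, 448, -249, 43, 161), (318, 471, -253, 25, 110)]
232 [(286, 427, -165, 0, 140), (290, -256, -517, 836, 125), (294, 440, -186, 1, 110), (298, 441, -200, 9, 77), (302, 442, -213, 17, 81), (306, 442, -226, 26, 117), (310, 447, -237, 27, 156), (314, 451, -249, 31, 162), (318, 471, -254, 17, 89)]
234 [(286, 416, -171, 4, 144), (290, 424, -181, 3, 145), (294, 433, -191, 1, 142), (298, 440, -201, 2, 113), (302, 443, -213, 7, 78), (306, 441, -227, 17, 75), (310, 445, -239, 21, 117), (314, 456, -248, 17, 153), (318, 471, -255, 9, 104)]
```

The fingers shut above the block. In depth their tips end at z of about 0.065, though the reported TCP is 0.036. I'll raise the arm and measure the true tip offset.

jog_arm --targets '[[[0, 0, -2], [0, 0, 0], 40], [[0, 0, -3], [0, 0, 0], 40], [[0, 0, -3], [0, 0, 0], 40], [[0, 0, -3], [0, 0, 0], 40]]'

```text
time: 3.8
tool_pos: [0.4558, -0.2056, 0.1094]
tool_rot: [-0.001, 0.694, 0.72, -0.0]
contact_force: [0.0, 0.7, -1.0]
gripper_width: 0.4
grasp_force: 0.0
```

Run:
```python
from h import *
np.set_printoptions(precision=4,suppress=True)
p,R,s=tool(); print(p,s["gripper_width"],s["joint_pos"])
a,d=grab_frame("scene"); X=cloud("scene",d); K,D,Rc,tc=cam("scene")
for z in(0,.03): print("TCP+",z,cv2.projectPoints((p+[0,0,z])[None],cv2.Rodrigues(Rc)[0],tc,K,D)[0].ravel())
save("pics/c3.png",cv2.resize(a[165:240,260:360],(800,600),interpolation=2))
m=(abs(X[...,0]-.456)<.1)&(abs(X[...,1]+.206)<.08)&(X[...,2]>.085)&(d>0)&(a.sum(2)<300)
v,u=np.nonzero(m)
for r in range(v.max()-14,v.max()+1): 
    k=v==r; print(r,u[k].min(),u[k].max(),X[r,u[k]].mean(0),X[r,u[k]].min(0)[2])
```

```text
[ 0.4558 -0.2056  0.1094] 0.4002230162478222 [-0.5727 -0.1685  1.9921 -0.      1.3199 -0.6081]
TCP+ 0 [304.8055 207.4631]
TCP+ 0.03 [305.8218 200.1261]
190 296 312 [ 0.4195 -0.2124  0.208 ] 0.16650764413607144
191 296 312 [ 0.4236 -0.2108  0.2006] 0.16008073135307055
192 296 312 [ 0.424  -0.211   0.1967] 0.1580454382401354
193 296 312 [ 0.4254 -0.2109  0.192 ] 0.15433079436476105
194 297 312 [ 0.4307 -0.2105  0.1842] 0.14854582306427278
195 297 312 [ 0.4316 -0.2104  0.1797] 0.14397506786218273
196 298 312 [ 0.431  -0.2115  0.177 ] 0.1381639911888961
197 300 312 [ 0.438  -0.213   0.1688] 0.13777650650047735
198 300 311 [ 0.432  -0.2125  0.1691] 0.1372272176673911
199 301 305 [ 0.4217 -0.2115  0.1723] 0.16478991463662274
200 301 304 [ 0.4272 -0.2079  0.1624] 0.1601342209366925
201 300 304 [ 0.4267 -0.2069  0.1584] 0.15592813214088275
202 300 304 [ 0.4271 -0.2072  0.1544] 0.15082551818877143
203 300 304 [ 0.4274 -0.2074  0.1503] 0.14669527808312344
204 302 304 [ 0.4283 -0.2106  0.1474] 0.1445659699050913
```

View pics/c3.png

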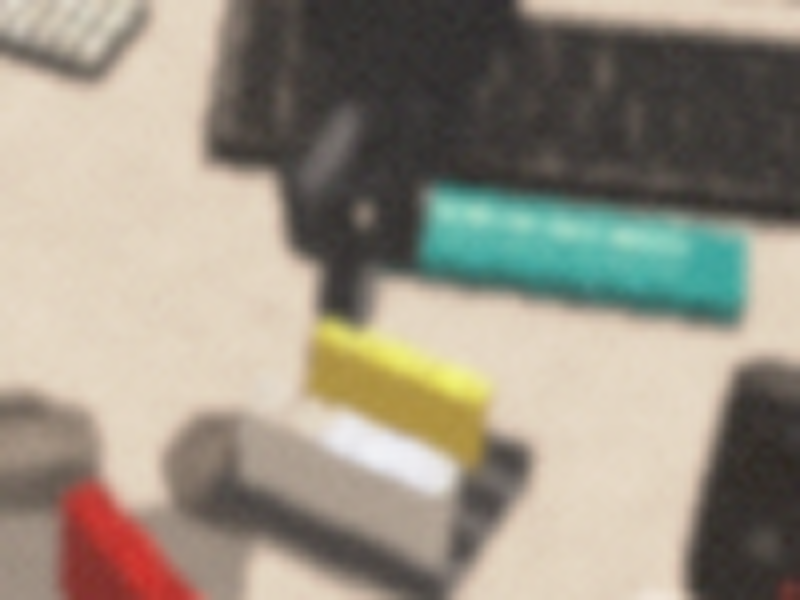

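The near fingertip sits at crop (345,322), i.e. pixel (303,205), about 28 mm higher than the reported TCP. I'll go deeper by that amount.

jog_arm --targets '[[[0.0, 0, 1.5], [0, 0, 0], 40], [[0.0, 0, 2.8], [0, 0, 0], 40], [[0.0, 0, 3.6], [0, 0, 0], 40], [[0.0, 0, 4.0], [0, 0, 0], 40], [[0, 0, 4.0], [0, 0, 0], 0], [[0, 0, 4.0], [0, 0, 0], 0], [[0, 0, 4.0], [0, 0, 0], 0], [[0, 0, 4.0], [0, 0, 0], 0]]'

```text
time: 4.85
tool_pos: [0.457, -0.2063, 0.0115]
tool_rot: [0.001, 0.694, 0.72, 0.0]
contact_force: [0.2, 0.1, -0.6]
gripper_width: 0.201
grasp_force: 61.8
```

Gripped: the opening of 0.20 corresponds to the 18 mm thickness.

Run:
```python
from h import *
go([.42,.02,.09],Rt(-15)); go([.457,-.206,.09],Rt(2))
```

```text
shift [ 9.1  -1.15 -3.15] turn [0.01 0.   2.13]
shift [ 0.01  0.01 -3.14] turn [0.01 0.01 0.  ]
```

jog_arm --targets '[[[0, 0, -1.5], [0, 0, 0], 0], [[0, 0, -3.1], [0, 0, 0], 0], [[2.5, -0.3, -3.1], [0, 0, 0.7], 0], [[5, -0.6, -3.1], [0, 0, 1.4], 0], [[7.5, -0.9, -3.1], [0, 0, 2.1], 0], [[9.1, -1.15, -3.1], [0, 0, 2.1], 0], [[9.1, -1.15, -2.0], [0, 0, 2.1], 0], [[9.1, -1.15, -1.0], [0, 0, 2.1], 0]]'

```text
time: 5.85
tool_pos: [0.4201, 0.021, 0.0358]
tool_rot: [0.001, 0.792, 0.611, 0.001]
contact_force: [0.0, 0.2, -0.4]
gripper_width: 0.198
grasp_force: 62.0
```

Run:
```python
from h import *
go([.42,.02,.007],Rt(-15)); print(tool()[0])
a,d=grab_frame("scene"); X=cloud("scene",d); 
m=(abs(X[...,0]-.42)<.06)&(abs(X[...,1]-.02)<.06)&(d>0)&(a.min(2)>130)&(abs(a[...,0].astype(int)-a[...,2])<25); print(m.sum(),np.percentile(X[m],[3,10,50,97],axis=0).round(3))
save("pics/c4.png",cv2.resize(a[150:250,200:333],(798,600),interpolation=2))
```

```text
shift [-0.04  0.    1.15] turn [ 0.02 -0.    0.04]
[0.42011611 0.02101648 0.03584542]
91 [[ 0.393 -0.021  0.05 ]
 [ 0.402 -0.019  0.074]
 [ 0.41  -0.002  0.085]
 [ 0.433  0.043  0.13 ]]
```

View pics/c4.png

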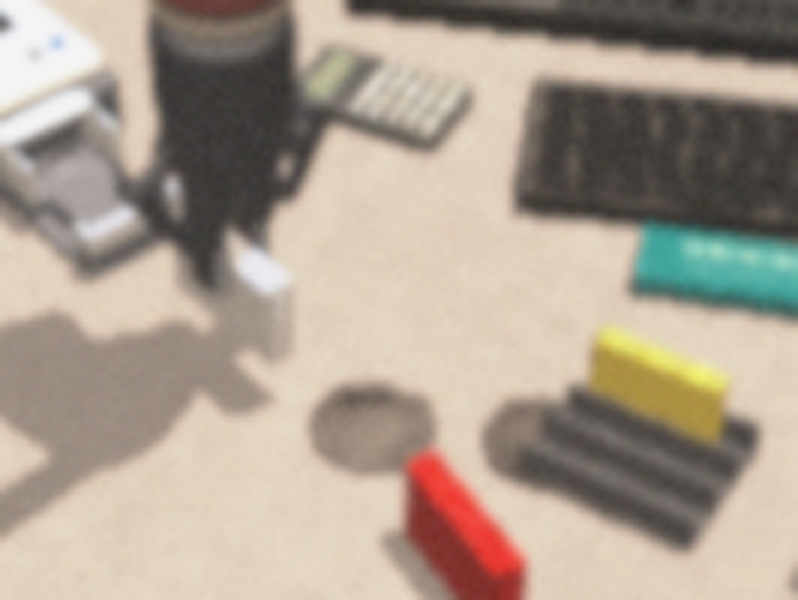

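The white block hangs in the fingers at crop (265,300), with free desk below it, and the notes are undisturbed. Set it down upright and release.

jog_arm --targets '[[[0, 0, 0.6], [0, 0, 0], 0], [[0, 0, 1.0], [0, 0, 0], 0], [[0, 0, 1.15], [0, 0, 0], 0], [[0, 0, 1.15], [0, 0, 0], 0]]'

```text
time: 6.4
tool_pos: [0.4199, 0.0202, 0.0071]
tool_rot: [0.0, 0.792, 0.61, 0.0]
contact_force: [0.6, -0.6, 0.4]
gripper_width: 0.202
grasp_force: 62.0
```

jog_arm --targets '[[[0, 0, 0], [0, 0, 0], 80], [[0, 0, 0], [0, 0, 0], 80], [[0, 0, 0], [0, 0, 0], 80], [[0, 0.6, 0], [0, 0, 0], 80], [[0, 1.0, 0], [0, 0, 0], 80], [[0, 1.4, 0], [0, 0, 0], 80], [[0, 1.8, 0], [0, 0, 0], 80], [[0, 2.2, 0], [0, 0, 0], 80]]'

```text
time: 7.4
tool_pos: [0.4735, 0.0061, 0.0069]
tool_rot: [-0.0, 0.792, 0.61, -0.0]
contact_force: [-0.0, 0.8, -0.1]
gripper_width: 0.796
grasp_force: 0.0
```

jog_arm --targets '[[[0, 0.3, -1], [0, 0, 0], 100], [[0, 0.3, -3], [0, 0, 0], 100], [[0, -2, -4], [0, 0, 0], 100], [[4, -2, -4], [0, 0, 0], 100], [[4, -2, -4], [0, 0, 0], 100]]'

```text
time: 8.02
tool_pos: [0.4506, 0.1173, 0.109]
tool_rot: [0.001, 0.792, 0.61, 0.002]
contact_force: [0.6, 0.4, 0.0]
gripper_width: 0.996
grasp_force: 0.0
```

Run:
```python
from h import *
print(tool()[0])
P={}
for n in("scene","top"):
    a,d=grab_frame(n); np.savez(n+"1.npz",a=a,d=d)
    P[n]=a
save("pics/c5.png",np.vstack([np.hstack([cv2.resize(P["scene"][165:225,215:295],(400,300),interpolation=2),cv2.resize(P["scene"][140:200,170:250],(400,300),interpolation=2)]),np.hstack([cv2.resize(P["top"][170:230,225:305],(400,300),interpolation=2),cv2.resize(P["top"][165:225,170:250],(400,300),interpolation=2)])]))
```

```text
[0.4505867  0.11730174 0.1089655 ]
```

View pics/c5.png

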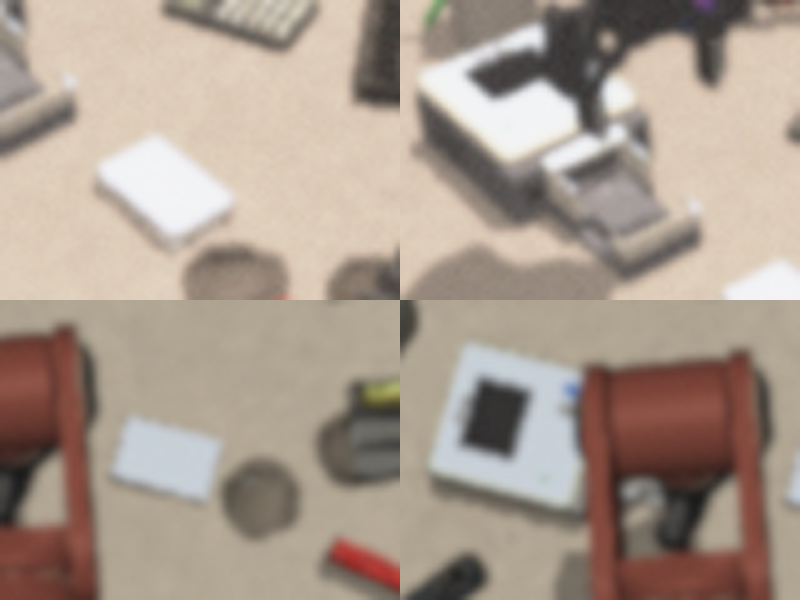

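The block lies flat on the desk (crops: scene (165,190), top (165,460)), with the hopper free. Now I measure the block and the hopper in both views.

```bash
cat > m.py <<'E'
from h import *
np.set_printoptions(precision=1,suppress=True,linewidth=220)
def block(n,f,z=.018,ctr=(.45,0)):
    D=np.load(f);a=D["a"].astype(int);X=cloud(n,D["d"])
    m=(abs(X[...,0]-ctr[0])<.08)&(abs(X[...,1]-ctr[1])<.08)&(a.min(2)>(175 if n=="top" else 205))&(abs(a[...,0]-a[...,2])<40)
    c=max(cv2.findContours(m.astype(np.uint8),0,2)[0],key=cv2.contourArea); k=np.zeros(m.shape,np.uint8);cv2.drawContours(k,[c],-1,1,-1)
    v,u=np.nonzero(k);P=onz(n,np.c_[u,v],z)[:,:2]*1000;w,V=np.linalg.eigh(np.cov(P.T))
    print(n,len(u),"c",P.mean(0),"ang",np.degrees(np.arctan2(V[1,1],V[0,1]))%180,"size",np.sqrt(12*w),"h",np.median(X[k>0][:,2])*1000)
def prof(n,f,o,ang,xs,ys,z):
    D=np.load(f);g=D["a"].mean(2).astype(np.float32);a=np.radians(ang);K,d,R,t=cam(n)
    gx,gy=np.meshgrid(xs,ys,indexing="ij");W=np.c_[o[0]+gx.ravel()*np.cos(a)-gy.ravel()*np.sin(a),o[1]+gx.ravel()*np.sin(a)+gy.ravel()*np.cos(a),np.full(gx.size,z*1000.)]/1000
    q=cv2.projectPoints(W,cv2.Rodrigues(R)[0],t,K,d)[0].reshape(-1,2).astype(np.float32)
    return cv2.remap(g,q[:,0].reshape(gx.shape),q[:,1].reshape(gx.shape),cv2.INTER_LINEAR)
E
python3 - <<'E'
from m import *
for n in("scene","top"):
    block(n,n+"1.npz"); o=(467,169)
    print("front wall x, -64..-34", prof(n,n+"0.npz",o,75.2,np.arange(-64,-33,2),np.arange(-18,19,2),.036).mean(1))
    print("front wall y, -46..46", prof(n,n+"0.npz",o,75.2,np.arange(-50,-47,1),np.arange(-46,47,3),.036).mean(0))
    print("lip x, 20..60", prof(n,n+"0.npz",o,75.2,np.arange(20,61,2),np.arange(-18,19,2),.0525).mean(1))
    print("lip y, -46..46", prof(n,n+"0.npz",o,75.2,np.arange(37,44,1),np.arange(-46,47,3),.0525).mean(0))
    print("unit y, -80..80", prof(n,n+"0.npz",o,75.2,np.arange(150,180,2),np.arange(-80,81,4),.066).mean(0))
    print("unit x, 30..60", prof(n,n+"0.npz",o,75.2,np.arange(30,61,2),np.r_[-58:-36,36:58],.066).mean(1))
    print("unit xback, 176..206", prof(n,n+"0.npz",o,75.2,np.arange(176,207,2),np.r_[-50:50],.066).mean(1))
E
```

```text
scene 317 c [457.2   9.1] ang 74.59299904166768 size [59.9 92. ] h 18.619082802270647
front wall x, -64..-34 [114.  124.2 135.  145.7 156.6 168.8 181.6 193.  201.3 205.4 204.1 197.3 187.1 176.  166.6 159.8]
front wall y, -46..46 [189.4 190.7 193.3 196.4 199.6 199.8 197.2 196.3 200.1 202.1 200.9 200.2 197.9 196.2 197.2 196.5 195.7 197.2 196.5 196.5 196.2 195.3 197.1 195.4 190.8 185.4 172.  151.7 134.7 127.7 127.2]
lip x, 20..60 [ 89.7  87.8  88.9  93.6 102.9 117.2 135.5 156.8 178.4 197.7 212.8 223.  229.1 231.9 232.1 230.2 225.8 218.6 208.5 197.  187. ]
lip y, -46..46 [ 99.2 102.3 115.6 142.  171.6 194.8 207.  209.7 211.5 211.7 209.6 211.2 212.2 210.9 209.1 209.4 209.5 209.9 211.2 211.4 210.7 209.9 208.4 206.6 206.2 202.9 186.8 159.4 127.9 106.6  97.3]
unit y, -80..80 [191.3 190.6 189.9 191.6 199.2 213.7 226.6 233.5 236.  234.1 225.6 203.8 171.5 146.6 133.9 126.7 118.5 112.5 111.1 113.4 116.5 116.4 117.4 120.9 127.5 137.6 162.3 199.7 226.2 235.2 236.9 236.9 235.7 231.3 218.  189.6
 158.2 146.5 156.5 174.8 185.1]
unit x, 30..60 [148.3 149.7 151.  151.8 152.3 152.8 153.7 156.4 161.3 168
[... 715 characters left out ...]

lip y, -46..46 [123.3 129.1 141.  154.  165.3 167.3 167.1 165.4 166.5 169.1 172.3 172.1 170.7 169.3 169.3 169.9 169.7 167.3 166.8 168.1 171.6 173.9 174.5 171.2 162.4 145.1 120.3  99.   85.7  90.9  99.9]
unit y, -80..80 [155.  154.  152.7 153.9 163.3 179.7 192.6 197.2 198.  195.2 184.3 162.6 136.1 118.1 111.7 108.  102.5  99.1  99.8 101.7 101.3 101.  103.8 108.1 110.9 117.9 138.  165.7 186.6 196.  198.  197.6 191.7 171.7 134.7 101.4
  94.9 104.8 120.5 138.3 148.9]
unit x, 30..60 [143.2 140.3 135.3 127.5 117.2 106.5  98.3  95.6  99.2 106.7 115.7 124.2 132.2 140.7 150.5 160.7]
unit xback, 176..206 [190.  192.8 193.5 191.7 187.1 180.2 172.  164.8 159.6 156.6 155.6 155.4 155.4 155.6 155.8 156. ]
```

Run:
```python
from m import *
o=(467.5,170.9); rows=[]
for z in(.036,.0525):
    r=[]
    for n in("scene","top"):
        I=prof(n,n+"0.npz",o,75.2,np.arange(-60,60,.3),np.arange(45,-45,-.3),z).T.astype(np.uint8)
        I=cv2.cvtColor(cv2.resize(I,(400,300)),8)
        for x in(-52,-46,35.5,46): cv2.line(I,(int((x+60)/.3),0),(int((x+60)/.3),20),(0,0,255),1);cv2.line(I,(int((x+60)/.3),280),(int((x+60)/.3),300),(0,0,255),1)
        for y in(-29.7,29.7):
            for k in(0,120,240,380): cv2.line(I,(k,int((45-y)/.3)),(k+20,int((45-y)/.3)),(0,255,0),1)
        r.append(I)
    rows.append(np.hstack(r))
cv2.imwrite("pics/c6.png",np.vstack(rows))
```

```text
(no output)
```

View pics/c6.png

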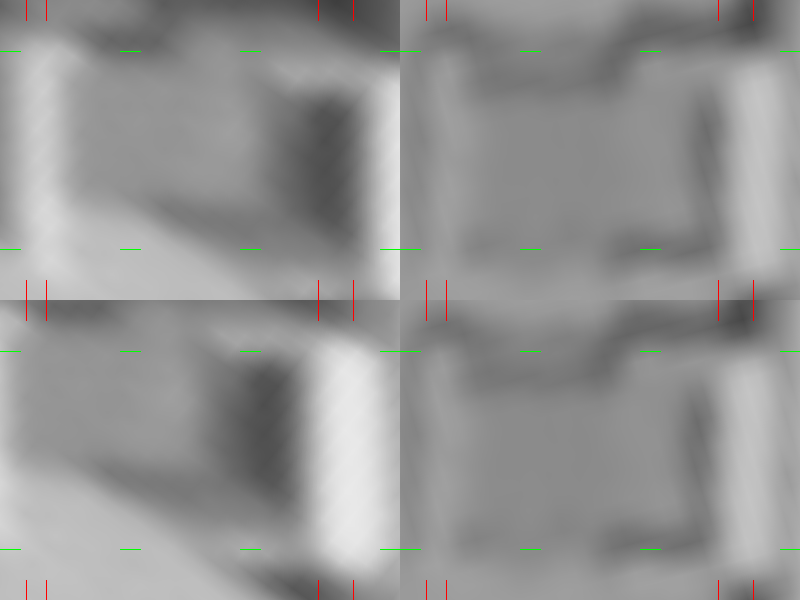

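The rectified views show the front wall, scoops and lip (lip about 305–385 px in the lower left, 720–785 px in the lower right). They put the hopper middle at about (0.4695, 0.1714) with x at 75.2°. Next I hover leaned 30° over the block, to see whether the 28 mm tip offset goes with the tool or with world z.

Run:
```python
from m import *
go([.455,-.004,.12],Rt(-15.8,30))
```

```text
shift [-4.7  1.4 -0.5] turn [-0.   3.7  0.2]
```

jog_arm --targets '[[[-2, 0.7, -0.5], [0, 1.3, 0.1], 75], [[-4, 1.4, -0.5], [0, 2.6, 0.2], 75], [[-4.7, 1.4, -0.5], [0, 3.7, 0.2], 75], [[-4.7, 1.4, -0.5], [0, 3.7, 0.2], 75], [[-4.7, 1.4, -0.5], [0, 3.7, 0.2], 75], [[-4.7, 1.4, -0.5], [0, 3.7, 0.2], 75]]'

```text
time: 8.88
tool_pos: [0.4541, -0.0055, 0.1198]
tool_rot: [-0.156, 0.773, 0.58, 0.202]
contact_force: [0.5, -0.9, -0.2]
gripper_width: 0.748
grasp_force: 0.0
```

Run:
```python
from m import *
p,R,s=tool(); print(p*1000,R.as_matrix()[:,2],s["gripper_width"])
a,d=grab_frame("scene");X=cloud("scene",d)*1000
q=(X-p*1000)@R.as_matrix()   # tool coordinates
m=(d>0)&(abs(q[...,0])<25)&(abs(q[...,1])<65)&(q[...,2]>-75)&(q[...,2]<20)&(X[...,2]>45)
for lo in range(-75,20,5):
    for sgn in(-1,1):
        k=m&(q[...,2]>=lo)&(q[...,2]<lo+5)&(sgn*q[...,1]>0)
        if k.sum(): print(lo,sgn,k.sum(),"mean tool xy",q[k].mean(0),"min/max y",q[k][:,1].min(),q[k][:,1].max(),"x",q[k][:,0].min(),q[k][:,0].max(),X[k].mean(0))
```

```text
[454.1  -5.5 119.8] [ 0.1  0.5 -0.9] 0.7478424036851233
-75 -1 3 mean tool xy [ -9.  -39.4 -72.7] min/max y -43.46206214319301 -33.321028698246366 x -9.674898815107076 -7.8573271436565255 [404.5 -36.6 178.9]
-70 1 3 mean tool xy [ -6.1  34.8 -66.7] min/max y 33.48909937241296 36.499295295952585 x -8.773493207342803 -2.594372152020602 [477.3 -52.  174.5]
-65 1 3 mean tool xy [ -7.3  32.6 -63.8] min/max y 30.776673327943797 33.932679802383454 x -9.201017496684475 -4.812248075444788 [475.3 -50.9 171.4]
-60 -1 4 mean tool xy [ -7.7 -38.1 -58.1] min/max y -40.89537445811463 -34.45012310249675 x -9.358596935353258 -5.785193540637422 [408.  -29.  166.8]
-60 1 3 mean tool xy [ -5.2  32.7 -57.7] min/max y 31.94592669767559 33.62723228971789 x -8.694062021178814 -2.2790749910334736 [476.7 -46.3 167.1]
-55 -1 3 mean tool xy [ -5.4 -41.8 -51.7] min/max y -46.48785148055182 -37.99273108639905 x -6.325304838349007 -4.839800842298658 [405.9 -23.  162.4]
-55 1 2 mean tool xy [ -4.6  31.2 -54.4] min/max y 30.823397815823387 31.52429076084356 x -6.856628307138322 -2.3674880589398 [475.8 -43.9 164.6]
-
[... 487 characters left out ...]
/max y 32.11870601896792 34.45800468866732 x -8.029568661218912 -0.1275340732671627 [479.4 -38.6 153.9]
-40 -1 1 mean tool xy [ -8.5 -34.3 -36.6] min/max y -34.325174792713376 -34.325174792713376 x -8.499373643338775 -8.499373643338775 [414.2 -20.5 147.7]
-40 1 4 mean tool xy [ -3.6  34.  -38. ] min/max y 31.527663443018284 37.40785879523808 x -8.586941720721741 2.2504746639748103 [480.9 -36.  150.8]
-35 -1 1 mean tool xy [ -4.4 -37.5 -31.6] min/max y -37.486549605883845 -37.486549605883845 x -4.365681910413399 -4.365681910413399 [412.9 -13.8 145.3]
-35 1 4 mean tool xy [ -1.2  32.7 -33. ] min/max y 32.23866335748787 33.13787680234213 x -7.32397058275428 4.846062689973597 [480.9 -31.3 147.7]
```

The fingers sit centred on the tool axis (tool x about 0) and end near tool z = −31 mm, so the offset goes with the tool frame. Now the grasp by the long edges, leaned 15°, 12 mm behind the block's centre.

Run:
```python
from m import *
R=Rt(-15.8,15)
go([.4572,.0037,.05],R); go([.4572,.0037,-.022],R)
```

```text
shift [-1.1  0.   2.6] turn [-0.  -1.8 -0.1]
shift [-2.5  0.1  5.1] turn [-0.  -1.8 -0.1]
```

jog_arm --targets '[[[-0.6, 0, 1.2], [0, -0.9, 0], 82], [[-1.1, 0, 2.6], [0, -1.85, 0], 82], [[-1.1, 0, 2.6], [0, -1.85, 0], 82], [[-1.1, 0, 2.6], [0, -1.85, 0], 82]]'

```text
time: 9.43
tool_pos: [0.4563, 0.002, 0.0503]
tool_rot: [-0.08, 0.793, 0.595, 0.102]
contact_force: [0.5, -0.1, 0.2]
gripper_width: 0.817
grasp_force: 0.0
```

```bash
sed -i 's/precision=1/precision=2/' m.py
python3 - <<'E'
from m import *
R=Rt(-15.8,15); print(tool()[0]*1000,tool()[2]["gripper_width"])
go([.4572,.0037,-.022],R)
E
```

```text
[456.3    1.99  50.34] 0.8167419472839816
shift [-0.67  0.03  2.82] turn [-0.03  0.02 -0.05]
```

jog_arm --targets '[[[-0.25, 0.03, 1.0], [0, 0, 0], 82], [[-0.5, 0.03, 2.0], [0, 0, 0], 82], [[-0.6, 0.03, 2.4], [0, 0, 0], 82], [[-0.67, 0.03, 2.6], [0, 0, 0], 82], [[-0.67, 0.03, 2.6], [0, 0, 0], 82]]'

```text
time: 10.05
tool_pos: [0.4567, 0.0011, -0.017]
tool_rot: [-0.08, 0.794, 0.594, 0.101]
contact_force: [-0.3, 0.6, -0.1]
gripper_width: 0.82
grasp_force: 0.0
```

jog_arm --targets '[[[-0.03, 0, 0.1], [0, 0, 0], 82], [[-0.05, 0, 0.18], [0, 0, 0], 82], [[-0.05, 0, 0.18], [0, 0, 0], 50], [[-0.05, 0, 0.18], [0, 0, 0], 30], [[-0.05, 0, 0.18], [0, 0, 0], 30], [[-0.05, 0, 0.18], [0, 0, 0], 30]]'

```text
time: 10.8
tool_pos: [0.4568, 0.0013, -0.0218]
tool_rot: [-0.08, 0.794, 0.594, 0.101]
contact_force: [0.1, -1.2, 5.8]
gripper_width: 0.617
grasp_force: 63.1
```

Run:
```python
from m import *
p,R,s=tool(); print(p*1000,s["gripper_width"],s["grasp_force"],s["contact_force"],s["time"])
for n in("scene","top"):
    a,d=grab_frame(n); np.savez(n+"2.npz",a=a,d=d)
    try: block(n,n+"2.npz")
    except Exception as e: print(e)
```

```text
[456.77   1.26 -21.8 ] 0.6172804631936466 63.08249473571777 [ 0.1  -1.17  5.82] 10.8
scene 8 c [475.15  -5.33] ang 20.147796731485073 size [ 9.54 15.17] h 19.0217436879625
top 130 c [466.79  26.47] ang 158.9758073538865 size [46.4  53.29] h 18.241441955766046
```

Gripped across 54 mm and self-centred. Now work out the loading poses.

```bash
cat > load.py <<'E'
from m import *
import json,sys
H=np.array([.4695,.1714]);hd=75.2
def pick():
    p,R,_=tool(); y=R.as_matrix()[:,1]; u=np.array([-y[1],y[0],0]); u/=np.linalg.norm(u)
    c=np.array([.4584,.0077,.009]); cc=p+u*((c-p)@u); cc[2]=.009
    print("block along tool",((c-p)@u)*1000,"cross diff",((c-p)@y)*1000,"heading",np.degrees(np.arctan2(u[1],u[0])))
    B=np.c_[u,np.cross([0,0,1],u),[0,0,1]]
    json.dump(dict(r=(R.inv()*Rn.from_matrix(B)).as_quat().tolist(),t=R.inv().apply(cc-p).tolist()),open("grip.json","w"))
def target(lead,z0,pitch,dy=0,dx=0,dz=0):
    "lead: printer x of foremost top corner (mm); z0: lowest corner above floor; returns tool pose"
    g=json.load(open("grip.json")); a=np.radians(hd);t=np.radians(pitch)
    RB=Rn.from_euler("z",hd,degrees=True)*Rn.from_euler("y",pitch,degrees=True)
    cx=lead-(43*np.cos(t)+9*np.sin(t)); cz=z0+43*np.sin(t)+9*np.cos(t)
    P=Rn.from_euler("z",hd,degrees=True).apply([cx/1000,dy/1000,0])+np.array([H[0],H[1],.022+cz/1000])
    R=RB*Rn.from_quat(g["r"]).inv(); return P-R.apply(g["t"]),R
def blk():
    "current block centre in hopper frame by the held grip"
    g=json.load(open("grip.json"));p,R,s=tool(); c=p+R.apply(g["t"])-np.r_[H,.031]
    B=R*Rn.from_quat(g["r"]); q=Rn.from_euler("z",-hd,degrees=True)
    e=(q*B).as_euler("zyx",degrees=True); print("block in hopper mm",q.apply(c)*1000,"yaw,pitch,roll",e,"F",s["contact_force"],"t",s["time"])
E
python3 - <<'E'
from load import *
pick(); p,R,_=tool(); 
go(*target(10,75,15)); blk()
E
```

```text
block along tool 6.643626913037445 cross diff -0.39868070639411085 heading 73.69410638796238
shift [ 5.72 -1.4  -3.06] turn [ 0.02 -1.88 -0.18]
block in hopper mm [-161.11  -31.3   -22.  ] yaw,pitch,roll [-1.51  0.    0.  ] F [ 0.66 -0.68  4.72] t 10.9
```

jog_arm --targets '[[[0.3, 0, -1.1], [0, 0, 0], 30], [[0.8, 0, -3.0], [0, 0, 0], 30], [[1.6, 0, -4.0], [0, -0.6, 0], 30], [[3.0, -0.7, -4.0], [0, -1.3, -0.1], 30], [[4.5, -1.1, -3.5], [0, -1.88, -0.18], 30], [[5.7, -1.4, -3.1], [0, -1.88, -0.18], 30], [[5.7, -1.4, -3.1], [0, -1.88, -0.18], 30], [[5.7, -1.4, -3.1], [0, -1.88, -0.18], 30]]'

```text
time: 11.9
tool_pos: [0.4556, 0.1239, 0.0883]
tool_rot: [-0.001, 0.793, 0.61, -0.004]
contact_force: [0.0, -0.6, -2.1]
gripper_width: 0.613
grasp_force: 62.8
```

Run:
```python
from load import *
blk(); go(*target(28,40,15)); go(*target(28,10,15)); go(*target(43,2.5,15))
p,R,s=tool(); print(s["gripper_width"],s["grasp_force"])
# held block seen in scene: white pixels above z 0.06
a,d=grab_frame("scene"); np.savez("scene3.npz",a=a,d=d); X=cloud("scene",d)*1000
q=(X-np.r_[H*1000,22])@Rn.from_euler("z",hd,degrees=True).as_matrix()
save("pics/c7.png",cv2.resize(a[130:210,175:282],(800,600),interpolation=2))
m=(d>0)&(q[...,0]>-90)&(q[...,0]<30)&(abs(q[...,1])<40)&(q[...,2]>45)&(a.min(2)>150)
print(m.sum(),np.percentile(q[m],[2,50,98],axis=0))
```

```text
block in hopper mm [-35.08   1.32  85.28] yaw,pitch,roll [ 0.02 15.1  -0.02] F [ 0.05 -0.62 -2.06] t 11.9
shift [0.78 0.06 1.38] turn [0.   0.01 0.  ]
shift [0.78 0.07 2.58] turn [0.   0.01 0.  ]
shift [1.39 0.07 2.87] turn [0.   0.01 0.  ]
0.6134326521220216 62.803999185562134
188 [[-77.33 -25.45  83.25]
 [-61.46  -0.58 106.66]
 [  5.87  30.16 116.15]]
```

View pics/c7.png

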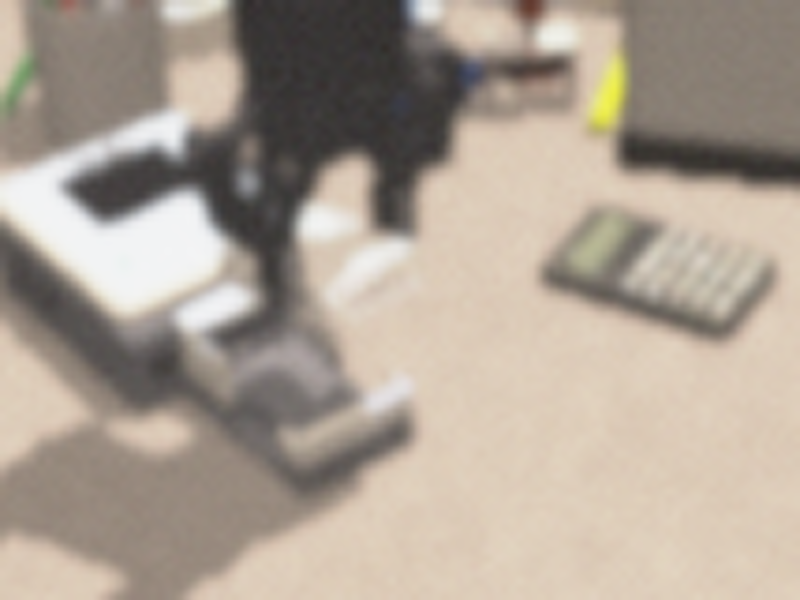

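The block hangs tilted over the hopper (crop (370,270)), with its extents in the printer frame as predicted. Descend to just before the lip.

jog_arm --targets '[[[0.5, 0.06, 0.8], [0, 0, 0], 30], [[0.78, 0.06, 1.4], [0, 0, 0], 30], [[0.78, 0.06, 1.8], [0, 0, 0], 30], [[0.78, 0.06, 2.2], [0, 0, 0], 30], [[0.78, 0.06, 2.2], [0, 0, 0], 30]]'

```text
time: 12.58
tool_pos: [0.4618, 0.1422, 0.0332]
tool_rot: [-0.001, 0.793, 0.609, -0.004]
contact_force: [-0.2, -0.1, -0.6]
gripper_width: 0.616
grasp_force: 62.8
```

Run:
```python
from load import *
blk(); go(*target(28,8,15)); go(*target(36,4.5,15)); go(*target(43,2.5,15))
a,d=grab_frame("scene"); X=cloud("scene",d)*1000
q=(X-np.r_[H*1000,22])@Rn.from_euler("z",hd,degrees=True).as_matrix()
m=(d>0)&(q[...,0]>-70)&(q[...,0]<-22)&(abs(q[...,1])<40)&(q[...,2]>24)&(a.min(2)>140)
print(m.sum(),np.percentile(q[m],[3,50,97],axis=0))
```

```text
block in hopper mm [-15.78  -0.05  30.2 ] yaw,pitch,roll [-0.01 15.08 -0.  ] F [-0.25 -0.09 -0.55] t 12.575
shift [0.   0.   0.46] turn [ 0.    0.01 -0.  ]
shift [0.32 0.   0.59] turn [ 0.    0.01 -0.  ]
shift [0.6  0.   0.67] turn [ 0.    0.01 -0.  ]
125 [[-57.64 -26.74  43.3 ]
 [-50.91  -0.32  54.29]
 [-24.39  25.64  60.49]]
```

jog_arm --targets '[[[0.0, 0, 0.25], [0, 0, 0], 30], [[0, 0, 0.46], [0, 0, 0], 30], [[0, 0, 0.46], [0, 0, 0], 30], [[0.15, 0, 0.52], [0, 0, 0], 30], [[0.3, 0, 0.58], [0, 0, 0], 30], [[0.3, 0, 0.58], [0, 0, 0], 30]]'

```text
time: 13.38
tool_pos: [0.4645, 0.1501, 0.0195]
tool_rot: [-0.0, 0.793, 0.61, -0.003]
contact_force: [0.7, -0.3, -0.4]
gripper_width: 0.616
grasp_force: 62.8
```

Run:
```python
from load import *
blk(); go(*target(43,2.5,15))
```

```text
block in hopper mm [-7.44 -0.51 16.59] yaw,pitch,roll [ 0.05 15.04 -0.11] F [ 0.72 -0.28 -0.38] t 13.375
shift [ 0.26 -0.02  0.13] turn [0.01 0.   0.01]
```

jog_arm --targets '[[[0.1, 0, 0.06], [0, 0, 0], 30], [[0.2, 0, 0.1], [0, 0, 0], 30], [[0.28, 0, 0.12], [0, 0, 0], 30], [[0.28, 0, 0.12], [0, 0, 0], 30]]'

```text
time: 13.88
tool_pos: [0.4662, 0.1567, 0.0165]
tool_rot: [-0.0, 0.793, 0.61, -0.003]
contact_force: [-1.1, 0.7, -0.5]
gripper_width: 0.615
grasp_force: 62.8
```

Run:
```python
from load import *
blk()
for t in((43,2,12),(43.5,1.5,8),(43.5,1,4),(43.2,.8,0)): go(*target(*t))
```

```text
block in hopper mm [-0.65 -0.51 13.54] yaw,pitch,roll [ 0.03 15.04 -0.11] F [-1.06  0.68 -0.47] t 13.875
shift [ 0.05 -0.02  0.14] turn [0.01 0.38 0.  ]
shift [ 0.16 -0.02  0.31] turn [ 0.01  0.88 -0.  ]
shift [ 0.25 -0.02  0.47] turn [ 0.01  1.38 -0.  ]
shift [ 0.35 -0.02  0.62] turn [ 0.01  1.88 -0.01]
```

Leading end is under the lip without contact. Now tip it down.

jog_arm --targets '[[[0.05, -0.02, 0.14], [0, 0.38, 0], 30], [[0.1, -0.02, 0.22], [0, 0.63, 0], 30], [[0.16, -0.02, 0.31], [0, 0.88, 0], 30], [[0.2, -0.02, 0.39], [0, 1.13, 0], 30], [[0.25, -0.02, 0.47], [0, 1.38, 0], 30], [[0.25, -0.02, 0.47], [0, 1.38, 0], 30]]'

```text
time: 14.62
tool_pos: [0.4669, 0.1622, 0.0044]
tool_rot: [-0.059, 0.79, 0.606, 0.073]
contact_force: [-0.1, -0.3, 0.1]
gripper_width: 0.614
grasp_force: 62.8
```

Run:
```python
from load import *
blk(); go(*target(43,.5,0))
```

```text
block in hopper mm [-0.81  0.19  3.7 ] yaw,pitch,roll [-0.11  4.02 -0.06] F [-0.11 -0.31  0.1 ] t 14.625
shift [0.09 0.01 0.17] turn [ 0.01  0.5  -0.01]
```

jog_arm --targets '[[[0.04, 0, 0.08], [0, 0.25, 0], 30], [[0.08, 0, 0.16], [0, 0.5, 0], 30], [[0.08, 0, 0.17], [0, 0.5, 0], 30], [[0.08, 0, 0.17], [0, 0.5, 0], 30]]'

```text
time: 15.12
tool_pos: [0.4682, 0.1654, 0.0012]
tool_rot: [-0.08, 0.786, 0.604, 0.101]
contact_force: [0.4, 0.4, 0.2]
gripper_width: 0.615
grasp_force: 62.8
```

Run:
```python
from load import *
blk()
```

```text
block in hopper mm [ 0.54 -0.16  1.01] yaw,pitch,roll [-0.07  0.03 -0.13] F [0.4  0.37 0.25] t 15.125
```

jog_arm --targets '[[[-0.01, 0, 0.03], [0, 0, 0], 30], [[-0.01, 0, 0.03], [0, 0, 0], 66], [[-0.01, 0, 0.03], [0, 0, 0], 75], [[-0.01, 0, 0.03], [0, 0, 0], 85], [[-0.01, 0, 0.03], [0, 0, 0], 85], [[0, 0, -0.5], [0, 0, 0], 85], [[0, 0, -2], [0, 0, 0], 85], [[0, 0, -4], [0, 0, 0], 85]]'

```text
time: 16.12
tool_pos: [0.4606, 0.1403, 0.0984]
tool_rot: [-0.081, 0.786, 0.604, 0.1]
contact_force: [0.8, -0.5, -0.4]
gripper_width: 0.848
grasp_force: 0.0
```

jog_arm --targets '[[[-2, 0, -2], [0, 0, 0], 85], [[-6, 0, -3], [0, 0, 0], 85], [[-9, 0, -3], [0, 0, 0], 85], [[-9, 0, -3], [0, 0, 0], 85], [[-9, 0, -3], [0, 0, 0], 85]]'

```text
time: 16.75
tool_pos: [0.4003, -0.0916, 0.1131]
tool_rot: [-0.079, 0.789, 0.601, 0.101]
contact_force: [0.0, 0.8, -0.3]
gripper_width: 0.852
grasp_force: 0.0
```

Run:
```python
from load import *
print(tool()[0],state()["time"])
for n in("scene","top"):
    a,d=grab_frame(n); np.savez(n+"4.npz",a=a,d=d); X=cloud(n,d)*1000
    q=(X-np.r_[H*1000,22])@Rn.from_euler("z",hd,degrees=True).as_matrix()
    m=(d>0)&(q[...,0]>-44)&(q[...,0]<25)&(abs(q[...,1])<24)
    A=np.c_[q[m][:,:2],np.ones(m.sum())]; k=np.linalg.lstsq(A,q[m][:,2],rcond=None)[0]
    print(n,m.sum(),"plane slopes,z@0",k,"median z",np.median(q[m][:,2]))
    I=prof(n,n+"4.npz",H*1000,hd,np.arange(-60,60,.3),np.arange(45,-45,-.3),.040).T.astype(np.uint8)
    cv2.imwrite(f"pics/_{n}.png",I)
a=np.load("scene4.npz")["a"];t=np.load("top4.npz")["a"]
save("pics/c8.png",np.hstack([cv2.resize(a[140:200,170:250],(400,300),interpolation=2),cv2.resize(t[165:225,170:250],(400,300),interpolation=2)]))
```

```text
[ 0.4  -0.09  0.11] 16.75
scene 180 plane slopes,z@0 [ 0.02 -0.12 17.41] median z 18.56678132567126
top 179 plane slopes,z@0 [ 0.07 -0.01 17.71] median z 17.703011702306497
```

View pics/c8.png

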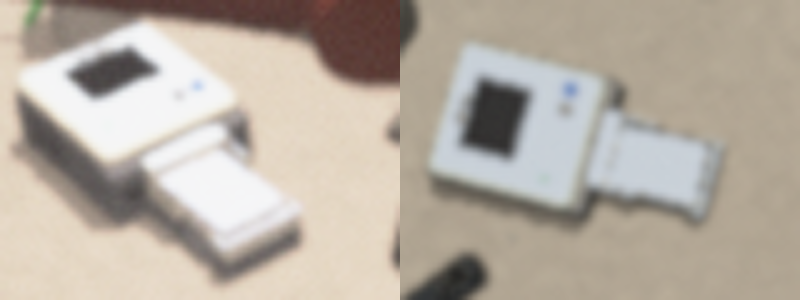

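The block lies in the hopper, front end under the lip (scene crop (230,200), top crop (655,160)), with its top about 18 mm above the floor. One last flatness check on the inner area, then hand in if it passes.

Run:
```python
from load import *
ok=True
for n in("scene","top"):
    d=np.load(n+"4.npz")["d"]; X=cloud(n,d)*1000
    q=(X-np.r_[H*1000,22])@Rn.from_euler("z",hd,degrees=True).as_matrix()
    m=(d>0)&(abs(q[...,0]+8)<27)&(abs(q[...,1])<17)&(abs(q[...,2]-18)<15)
    k=np.linalg.lstsq(np.c_[q[m][:,:2],np.ones(m.sum())],q[m][:,2],rcond=None)[0]; print(n,m.sum(),k); ok&=bool(abs(k[0])<.06 and abs(k[2]-18)<3)
print(ok)
if ok: print(job_done())
```

```text
scene 88 [-0.   -0.01 18.89]
top 94 [-0.04 -0.09 17.57]
True
the job is handed in; nothing more can be done
None
```

The block of cards was laid flat on the desk, regrasped by its long edges and loaded flat in the hopper with its end under the lip; I handed the job in at about 17 s and got no verdict back, and I viewed 11 pictures, one over the limit of 10.

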